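# Close an access panel, set its quarter-turn fastener and hold it on its seal

### The arm

A 6-joint arm with a two-finger parallel gripper is mounted at the origin on a cart in front of the work surface, level with it; the furniture and walls round the work are solid. World frame = base frame: x ahead of the robot, y to its left, z up, the work surface at z = 0. Lengths are in m, angles in rad, forces in N, time in s.
With the tool pointing down it reaches from about 0.275 to 1 m from the base axis. Payload 8.4 kg.
Tool frame: the origin (TCP) lies on the centre line of the jaws, within the pads' length; the fingertips stand 17 mm ahead of it and the grasp point (between the pads) lies 2 mm behind it (bot.tcp_to_tips is the z of the fingertips in the tool frame, in m); z points along the fingers, y is the line along which they close (so a half turn about z gives the same grasp; the last joint's range is limited). The gripper opens to 85 mm and grips with 20 to 120 N. Pads are 22 mm wide; open, the fingers measure 114 mm over their backs; the gripper's body (76 mm by 85 mm) begins 54 mm behind the grasp point. The pads swing forward as they close: fully open they stand 13 mm farther back than shut.
Start: joints at [1.19, 0.353, 1.633, -0, 1.155, -0.002], TCP at [0.231, 0.581, 0.227] pointing down, gripper open.
Joint ranges: [-2.63, 2.63], [-0.92, 2.1], [0.06, 2.66], [-1.3, 4.44], [0, 2.69], [-3.02, 3.02]. Speed limits (rad/s): [2.22, 2.22, 2.79, 3.14, 3.14, 3.14].

### API

Orientations are given as a unit quaternion [x, y, z, w].
In Python, from workcell import bot, hand, kinematics, get_obs, vision, hand_in gives the robot as it stands. The module is installed in compiled form; this text tells all that it offers. Calls block until the motion is done:
- bot.reach(position, orientation): joint-space move of the TCP to a pose.
- bot.servo_line(position, ori=None, velocity=0.15): straight line of the TCP; ori=None keeps the orientation; velocity is the mean speed in m/s.
- bot.goto_joints(angles): joint-space move.
- hand.move_gripper(opening, strength=None): finger opening in m; strength is the grip in N (None keeps the last); returns when the fingers have stopped.
- bot.dwell(seconds).
- kinematics.solve_ik(position, orientation): joint angles nearest the present ones, or None.
- get_obs(): the state.
- vision.read_camera(name): name is "scene" or "side" or "wrist"; returns a dict with "frame" (420x560x3 uint8, red, green, blue), "intrinsics" (3x3 intrinsics, pixels), "dist" ([k1, k2, p1, p2, k3] as OpenCV has them; the pictures are not rectified), "view" (4x4, takes a point from world to camera coordinates). Camera axes: x right, y down, z forward; pixel columns grow to the right and rows downward; lengths in m; the calibration is good to about 2 mm. A picture is of the moment at which its call begins. There is no depth.
A pose or a line that the arm cannot do raises bot.IKError and nothing moves.
- hand_in(): hands the job in, once; it reports no verdict.
The state is a dict: "time_s": time; "joint_pos": joint angles; "joint_vel": joint speeds; "joint_efforts": joint torques, N m; "position": TCP position; "orientation": TCP orientation; "wrist_force": force on the tool from outside, world axes, zero at the start; "ft_torque": the same for the moment, N m; "gripper_width": finger opening in m.
Only numpy, scipy, OpenCV 4.12 (cv2) and the standard library are available. Lean on these libraries where they do the work, as an engineer would, in place of code of your own. Each camera call takes 0.05 s, during which the arm holds its last target. There are 200 camera calls.

### The job

Lower the open access panel of the grey instrument housing gently onto its rubber seal, then turn the panel's quarter-turn wing fastener clockwise until the wing lines up with the two slots marked in the panel. The new seal is still setting, so then press the front of the panel down fully against the housing, squeezing the seal flat, and finish while still holding it pressed there; leave the other things on the bench where they are.

Things in the scene. Friction and masses are not known exactly. Their poses are not given: they have to be found in the camera images.
- housing: grey open-topped instrument housing, 190 (x) x 220 (y) x 75 mm high, fixed to the bench; origin at the centre of its underside, its own -x side is the front (towards the robot, turned by up to 0.35 rad), z up. The panel is hinged along its far (+x) top rim.
- panel (a joint): panel angle, rad: 0 = flat on the rim, seal squeezed flat; grows as the front lifts. Starts 0.55 to 0.9. The stiff hinge stays where left; 1 to 4 N on the lip moves it. It meets the seal at about 0.03; the springy seal then pushes back at the lip, 2 N rising to 9 N when flat, and lifts the panel to about 0.02 if let go. Fully pressed: under 0.012. Landing faster than 1 rad/s is a slam.
- panel_hinge (a point): point on the hinge line, mid-width, 75 mm above the bench, 90 mm to the housing's +x side of its origin; turns with the panel. The aluminium panel reaches 180 mm from here along its own -x, is 222 mm wide and 6 mm thick (underside at this level when shut).
- panel_lip (a point): on the panel's outer (upper) face, mid-width, 14 mm from the free front edge; 166 mm from the hinge along the panel's own -x, 6 mm along its own z. A good place to push down. Panel axes: x towards the hinge, y along it, z out of the outer face.
- fastener (a joint): wing angle, rad: 0 = wing across the panel (along the hinge); grows clockwise seen from above; pi/2 (1.571) = wing lined up with the two dark slots in the panel, which run front to back on either side of it. Starts 0.1 to 0.45. It can be overturned, to 2.0. Friction 0.05 Nm; stays where left.
- fastener_grip (a point): point to grip, on the fastener's axis: in the steel wing, a bar 42 mm long, 10 mm thick, 27 mm high, a dark slot line along its top. 24 mm above the panel's outer face, 11 mm below the wing's top; 115 mm from the hinge, mid-width, 51 mm behind panel_lip. Own y along the wing, z out of the panel. Below the wing: a 32 mm disc, a 48 mm bezel.
- screw_dish: a bystander, not to be moved; steel dish of screws, 61 mm across, 14 mm high, left of the housing; origin under its centre
- red_driver: a bystander, not to be moved; small screwdriver with red-ended dark blue handle, 120 mm long, 17 mm thick, lying right of the housing; origin under its middle, length along its y
- insert_jar: a bystander, not to be moved; small open jar, 44 mm across, 29 mm high, behind and left of the housing; origin under its centre
- masking_roll: a bystander, not to be moved; yellow tape roll lying flat, 78 mm across, 19 mm high, to the right; origin under its centre

How it is judged:
On the way, in this order (a step that is already met when the one before it is completed fails the run):
1. the panel has been lowered onto its seal, the fastener not yet lined up (value of joint panel below 0.05 rad and value of joint fastener below 1.3 rad), for 0.1 s.
2. the fastener has been turned into line with the slots, with the panel down (value of joint panel below 0.05 rad and value of joint fastener between 1.42 and 1.72 rad), for 0.2 s.
At the end, for the whole second after the job is handed in: The program ends with the fingers holding the panel fully down (panel under 0.012 rad, more than 3 N from the fingers), the wing within 0.15 rad of the slots' direction (fastener 1.42 to 1.72), and no bystander more than 30 mm from where it stood (value of joint panel below 0.012 rad and value of joint fastener between 1.42 and 1.72 rad and contact force between the fingers and panel above 3 N and distance of each of screw_dish, red_driver, insert_jar, masking_roll from where it was at the start of the episode below 0.03 m); the arm keeps its last pose, push and grip.
It fails at once if the panel slams down on the seal (faster than 1 rad/s near the end of its travel) (value of joint panel below 0.08 rad and velocity of joint panel below -1 rad/s).
It fails at once if a bystander is knocked away (distance of any of screw_dish, red_driver, insert_jar, masking_roll from where it was at the start of the episode above 0.04 m).
It also fails if it takes over 53 s, if anything falls off the work surface, if the arm or the gripper's body presses on something with over 40 N, if the wrist force passes 120 N, or if a joint passes its speed limit or range.

## Working session

There is one attempt and no reset: what is moved stays moved. The work goes in short steps, each a Python script; the robot and the scene stay as the last script left them, time stands still between calls to the robot, and variables do not carry over. Pictures are saved under pics/ and viewed, on a budget of 10 in all, crops included, one or two more only if the job needs it, and the job is handed in when it is done.

```bash
mkdir -p pics; ls; python3 - <<'E'
from workcell import bot, hand, kinematics, get_obs, vision
import cv2,numpy as np
o=get_obs(); print({k:np.round(v,3) for k,v in o.items()}, bot.tcp_to_tips)
for n in ("scene","side"):
    c=vision.read_camera(n); cv2.imwrite(f"pics/{n}0.png",c["frame"][:,:,::-1]); print(n,c["intrinsics"],c["dist"],np.round(c["view"],4))
E
```

```text
pics
{'time_s': np.float64(0.0), 'joint_pos': array([ 1.19 ,  0.354,  1.634,  0.   ,  1.155, -0.002]), 'joint_vel': array([ 0.   , -0.   ,  0.   , -0.   , -0.001,  0.001]), 'joint_efforts': array([-0.0000e+00, -6.0524e+01, -3.4206e+01, -0.0000e+00,  9.0000e-03,
       -0.0000e+00]), 'position': array([0.231, 0.58 , 0.227]), 'orientation': array([ 0.188,  0.982, -0.001, -0.   ]), 'wrist_force': array([-0.498,  0.182, -0.981]), 'ft_torque': array([ 0.011,  0.015, -0.034]), 'gripper_width': np.float64(0.086)} 0.017
scene [[486.76001636   0.         280.7977143 ]
 [  0.         486.76001636 213.52312515]
 [  0.           0.           1.        ]] [-0.00339533  0.          0.          0.          0.        ] [[ 0.4708 -0.8821  0.0157 -0.3592]
 [-0.5441 -0.3043 -0.7819  0.3404]
 [ 0.6945  0.3596 -0.6232  1.0973]
 [ 0.      0.      0.      1.    ]]
side [[473.0544035    0.         274.43072564]
 [  0.         473.0544035  213.04884264]
 [  0.           0.           1.        ]] [-0.02690893  0.          0.          0.          0.        ] [[ 0.9082 -0.418   0.02   -0.5384]
 [-0.2023 -0.4803 -0.8534  0.1157]
 [ 0.3664  0.7711 -0.5208  1.0329]
 [ 0.      0.      0.      1.    ]]
```

View pics/scene0.png

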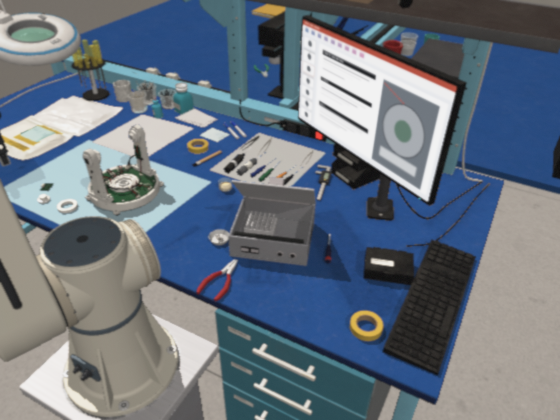

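View pics/side0.png

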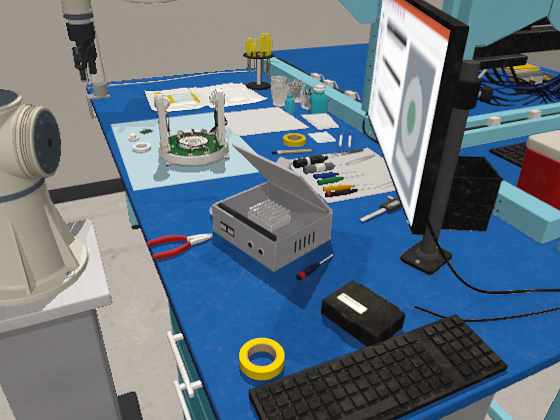

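The scene view shows the housing at about (273,225) with its panel raised. The dish is at (219,238), the jar at (226,185), the driver at (328,250) and the roll at (366,326). I'll enlarge both views to pick corners.

```bash
python3 - <<'E'
import cv2,numpy as np
a=cv2.imread("pics/scene0.png")[170:275,210:340]; b=cv2.imread("pics/side0.png")[130:280,200:345]
a=cv2.resize(a,None,fx=3.05,fy=3.05,interpolation=cv2.INTER_CUBIC)
b=cv2.resize(b,None,fx=2.7,fy=2.7,interpolation=cv2.INTER_CUBIC)
def grid(im,f,u0,v0):
    for u in range(u0-u0%20+20,u0+200,20):
        x=int((u-u0)*f); cv2.line(im,(x,0),(x,6),(0,255,255),1); cv2.putText(im,str(u),(x,16),0,.35,(0,255,255),1)
    for v in range(v0-v0%20+20,v0+200,20):
        y=int((v-v0)*f); cv2.line(im,(0,y),(6,y),(0,255,255),1); cv2.putText(im,str(v),(8,y+4),0,.35,(0,255,255),1)
grid(a,3.05,210,170); grid(b,2.7,200,130)
H=max(a.shape[0],b.shape[0]); p=lambda i:np.pad(i,((0,H-i.shape[0]),(0,0),(0,0)))
cv2.imwrite("pics/crop1.png",np.hstack([p(a),p(b)]))
E
```

```text
(no output)
```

View pics/crop1.png

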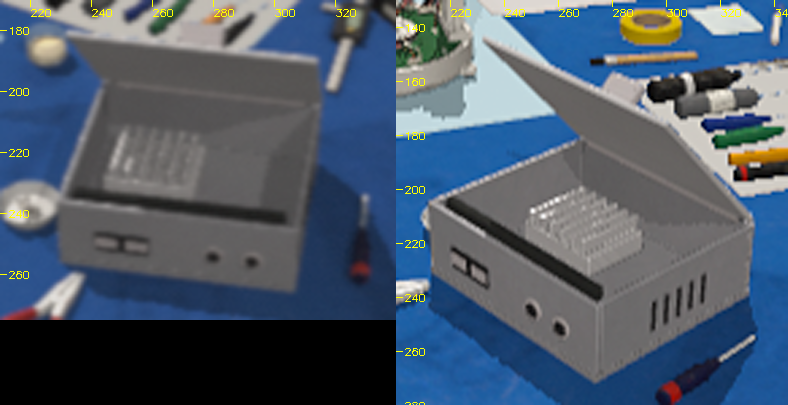

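The crop resolves the rim corners, the bottom corners and the panel's free edge in both views. I'll fit x, y, yaw and the panel angle to them, along with the bystander positions.

```bash
cat > h.py <<'E'
import numpy as np, cv2
from scipy.optimize import least_squares
from scipy.spatial.transform import Rotation as R
from workcell import bot, hand, kinematics, get_obs, vision
def proj(c,P):
    V=c["view"]; return cv2.projectPoints(np.atleast_2d(P).astype(float),cv2.Rodrigues(V[:3,:3])[0],V[:3,3],c["intrinsics"],np.array(c["dist"]))[0][:,0]
def onplane(c,uv,z):
    V=c["view"]; n=cv2.undistortPoints(np.array([[uv]],float),c["intrinsics"],np.array(c["dist"]))[0,0]
    d=V[:3,:3].T@np.r_[n,1]; o=-V[:3,:3].T@V[:3,3]; return o+d*(z-o[2])/d[2]
def panelpt(q,p):  # p in panel frame (from hinge); q=(x,y,yaw,theta)
    x,y,a,t=q; Rh=R.from_euler('z',a); return np.array([x,y,0])+Rh.apply(np.array([.09,0,.075])+R.from_euler('y',t).apply(p))
def houspt(q,p): return np.array([q[0],q[1],0])+R.from_euler('z',q[2]).apply(p)
E
python3 - <<'E'
from h import *
cs={n:vision.read_camera(n) for n in("scene","side")}
fl,fr,br,bl=(-.095,.11),(-.095,-.11),(.095,-.11),(.095,.11)
ob=[("scene",'h',(*fl,.075),(230.7,233.9)),("scene",'h',(*fl,0),(230,255.9)),("scene",'h',(*fr,.075),(307,242.8)),("scene",'h',(*fr,0),(306.4,265.4)),
("side",'h',(*fl,.075),(212.6,205.2)),("side",'h',(*fl,0),(213,225.2)),("side",'h',(*fr,.075),(275.9,240.4)),("side",'h',(*fr,0),(274.4,271.5)),
("side",'h',(*br,.075),(331.9,210.7)),("side",'h',(*br,0),(330.7,239.6)),
("scene",'p',(-.18,.111,.003),(232.3,181.5)),("scene",'p',(-.18,-.111,.003),(314.3,189)),
("side",'p',(-.18,.111,.003),(232.6,144.4)),("side",'p',(-.18,-.111,.003),(299.3,174.8))]
f=lambda q:np.array([proj(cs[n],(houspt if k=='h' else panelpt)(q,P))[0]-uv for n,k,P,uv in ob])
g=onplane(cs["scene"],(272,245),.04); print(g)
r=least_squares(lambda q:f(q).ravel(),[g[0]+.1,g[1],0,.7],loss='soft_l1'); q=r.x
print(np.round(q,4)); print(np.round(f(q),1).tolist()); np.save("q.npy",q)
print("lip",panelpt(q,(-.166,0,.006)),"grip",panelpt(q,(-.115,0,.03)),"edge",panelpt(q,(-.18,0,.006)))
for n,uv,z in [("dish",(219,237),.007),("jar",(226,185),.015),("driver",(328,250),.008),("roll",(366,326),.01)]: print(n,onplane(cs["scene"],uv,z).round(3))
E
```

```text
[ 0.47629823 -0.1244312   0.04      ]
[ 0.5434 -0.0926  0.328   0.8374]
[[-2.6, 1.6], [-0.5, -0.5], [0.8, 2.3], [0.1, -0.3], [-0.5, -2.0], [0.6, 4.1], [-0.5, 2.1], [0.3, -1.0], [2.1, 0.7], [0.6, -1.8], [-1.1, -0.5], [-0.4, 0.9], [-0.6, -1.3], [1.5, 0.8]]
lip [ 0.52761012 -0.09796384  0.20233904] grip [ 0.57680791 -0.08122048  0.1805162 ] edge [ 0.51873831 -0.10098316  0.21273975]
dish [0.463 0.046 0.007]
jar [0.686 0.166 0.015]
driver [ 0.566 -0.258  0.008]
roll [ 0.361 -0.449  0.01 ]
```

The fit is consistent: yaw 0.33, panel angle 0.84, residuals about 1–2 px, which is roughly 3 mm. Next I move above and behind the lip and check with the wrist camera.

```bash
cat >> h.py <<'E'
def down(psi): return (R.from_euler('z',psi)*R.from_euler('x',np.pi)).as_quat()
E
python3 - <<'E'
from h import *
q=np.load("q.npy"); Q=down(q[2])
hand.move_gripper(0.0,40)
bot.reach([.36,.30,.42],down(1.2))
lip=panelpt(q,(-.168,0,.006)); hover=lip+R.from_euler('z',q[2]).apply([.03,0,.15])
bot.reach(hover,Q)
o=get_obs(); print(o["time_s"],o["position"],hover,o["joint_pos"].round(2),o["wrist_force"].round(2),o["gripper_width"])
for n in("wrist","side"):
    c=vision.read_camera(n); cv2.imwrite(f"pics/{n}1.png",c["frame"][:,:,::-1])
    np.savez(f"{n}1.npz",**c)
    if n=="wrist":
        print(np.round(c["view"],3)); im=c["frame"][:,:,::-1].copy()
for k in [(-.18,.111,.006),(-.18,-.111,.006),(0,-.111,.006),(0,.111,.006),(-.115,0,.041),(-.166,0,.006)]: print(k,proj(np.load("wrist1.npz"),panelpt(q,k)).round(1))
E
```

```text
3.95 [ 0.55484726 -0.08771595  0.35399001] [ 0.55474306 -0.08872975  0.35382486] [-0.16  0.16  1.61  0.    1.37  1.08] [-0.46  0.2   0.45] -4.8474724179196745e-06
[[ 0.324 -0.946  0.    -0.264]
 [-0.895 -0.306  0.324  0.388]
 [-0.307 -0.105 -0.946  0.662]
 [ 0.     0.     0.     1.   ]]
(-0.18, 0.111, 0.006) [[159.4 236.5]]
(-0.18, -0.111, 0.006) [[395.3 236.9]]
(0, -0.111, 0.006) [[369.7 101. ]]
(0, 0.111, 0.006) [[185.6 100.7]]
(-0.115, 0, 0.041) [[277.5 158.4]]
(-0.166, 0, 0.006) [[277.4 223.5]]
```

View pics/wrist1.png

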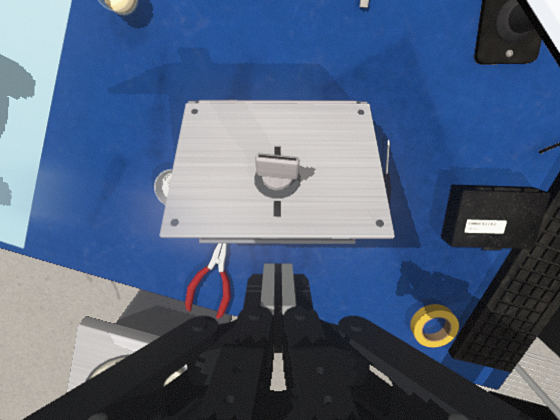

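The predicted corners (159,236), (395,237), (370,101) and (186,101) match the picture within about 1 px. The wing is near (277,165), almost across the panel. I'll lower the panel along the lip arc.

```bash
cat > low.py <<'E'
from h import *
q=np.load("q.npy"); Q=down(q[2]); Rz=R.from_euler('z',q[2])
def tcp(t,n=0.):
    qq=q.copy(); qq[3]=t
    return panelpt(qq,(-.168,0,.006+n))+Rz.apply([.011*min(1,t/.1),0,.017])
bot.servo_line(tcp(q[3],.03),Q,velocity=.12)
for t in [*np.linspace(q[3]+.05,.12,8),.08,.05,.025]:
    bot.servo_line(tcp(t),velocity=.06 if t>.15 else .03)
    o=get_obs(); print(round(o["time_s"],2),round(t,3),o["wrist_force"].round(1),(o["position"]-tcp(t)).round(4))
    if np.linalg.norm(o["wrist_force"])>35: print("stop");break
E
python3 low.py
```

```text
5.65 0.887 [ 0.1  0.4 -0.4] [-0.0002 -0.0001 -0.0001]
6.11 0.778 [0.3 1.1 0.2] [-0.0003 -0.0001 -0.0002]
6.57 0.668 [ 1.4 -0.2 -0.7] [-0.0005 -0.     -0.0003]
7.03 0.559 [ 0.1  0.  -0.9] [-0.0005  0.     -0.0004]
7.48 0.449 [0.9 0.1 0.6] [-0.0005  0.     -0.0004]
7.94 0.339 [-0.2 -0.4 -0.7] [-0.0005  0.0001 -0.0004]
8.4 0.23 [0.2 0.  0.3] [-0.0004  0.0001 -0.0005]
9.17 0.12 [-0.1  0.3 -0.2] [ 0.  0. -0.]
9.56 0.08 [ 0.8 -0.  -0.1] [-0.0003  0.     -0.0002]
9.92 0.05 [ 0.4  0.1 -0.6] [-0.0004 -0.     -0.0002]
10.24 0.025 [ 0.1  0.2 -1. ] [-0.0003  0.     -0.0002]
```

The wrist force shows nothing clear, so I need to look before going on.

```bash
python3 - <<'E'
from h import *
a=vision.read_camera("scene")["frame"][150:290,190:350,::-1]; b=vision.read_camera("side")["frame"][130:280,195:350,::-1]
f=lambda i:cv2.resize(i,(400,375),interpolation=cv2.INTER_CUBIC)
cv2.imwrite("pics/crop2.png",np.hstack([f(a),f(b)]))
E
```

```text
(no output)
```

View pics/crop2.png

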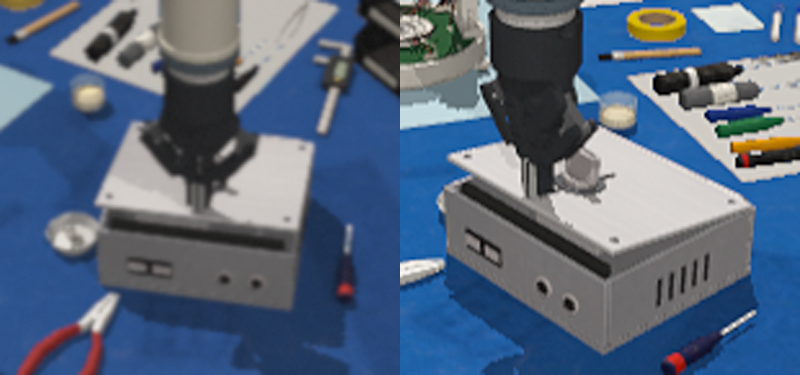

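The panel is following the fingers and is now nearly shut, with a visible gap at the front edge. I'll continue down in small steps until the seal's reaction shows.

```bash
python3 - <<'E'
from h import *
for i in range(12):
    p=get_obs()["position"]; bot.servo_line(p-np.array([0,0,.002]),velocity=.03)
    F=np.mean([(bot.dwell(.02),get_obs()["wrist_force"])[1] for _ in range(5)],0)
    o=get_obs(); print(round(o["time_s"],2),F.round(1),(o["position"][2]-.017-.081).round(4))
    if F[2]>8: break
E
```

```text
10.68 [ 0.1 -0.3 -0.2] 0.0021
11.01 [-0.2  0.   0.3] 0.0001
11.34 [ 0.3 -0.   0.2] -0.002
11.68 [ 0.3 -0.2  0. ] -0.0041
12.01 [ 0.3  0.4 -0.4] -0.0061
12.34 [-0.2 -0.3  0.4] -0.0082
12.68 [ 0.2 -0.2  0.1] -0.0103
13.01 [-0.2 -0.2 -0.6] -0.0123
13.34 [-0.1  0.2 -0.2] -0.0144
13.68 [-0.1 -0.1  0.1] -0.0164
14.01 [-0.7 -0.7  1.6] -0.0185
14.34 [-1.3 -0.4  4.1] -0.0205
```

Contact came 20 mm lower than expected, so I'm stopping to look.

```bash
python3 - <<'E'
from h import *
w=vision.read_camera("wrist"); np.savez("wrist2.npz",**w); w=w["frame"][:,:,::-1]
b=vision.read_camera("side")["frame"][130:280,195:350,::-1]
cv2.imwrite("pics/crop3.png",np.hstack([cv2.resize(w,(400,300)),cv2.resize(b,(400,300),interpolation=cv2.INTER_CUBIC)]))
o=get_obs(); print(o["position"],bot.tcp_to_tips,o["gripper_width"])
E
```

```text
[ 0.47147451 -0.11653389  0.0774867 ] 0.017 0.00017296310502210583
```

View pics/crop3.png

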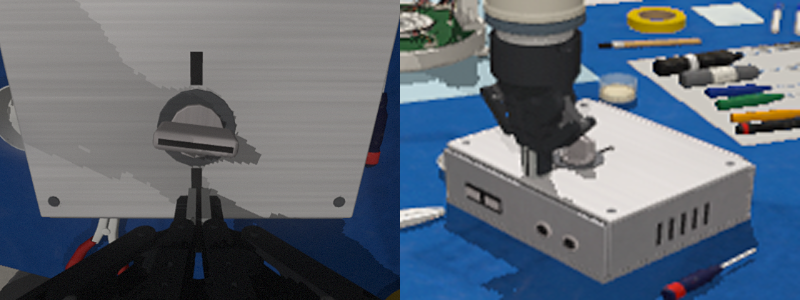

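The panel is down in the side view and the fingers sit near the lip, but the TCP is 20 mm lower than the geometry says. I'll check the panel pose and tip position against the wrist picture numerically.

```bash
python3 - <<'E'
from h import *
c=np.load("wrist2.npz"); q=np.load("q.npy"); 
for t in(0,.03,.06):
    q[3]=t; print(t,[proj(c,panelpt(q,k)).round(0)[0].tolist() for k in [(-.18,.111,.006),(-.18,-.111,.006),(-.166,0,.006),(-.115,0,.041)]])
p=np.array([ 0.4715,-0.1165,.0775])
for d in (-.02,0,.017): print(d,proj(c,p-[0,0,d]).round(0))
C=-c["view"][:3,:3].T@c["view"][:3,3]; print("cam",C, "zax",c["view"][2,:3])
im=c["frame"][:,:,::-1][220:320,200:360]; cv2.imwrite("pics/crop4.png",cv2.resize(im,None,fx=4,fy=4,interpolation=cv2.INTER_CUBIC))
E
```

```text
0 [[58.0, 305.0], [495.0, 305.0], [276.0, 281.0], [276.0, 203.0]]
0.03 [[51.0, 311.0], [502.0, 311.0], [276.0, 286.0], [276.0, 203.0]]
0.06 [[43.0, 317.0], [510.0, 317.0], [276.0, 291.0], [276.0, 202.0]]
-0.02 [[275. 300.]]
0 [[275. 277.]]
0.017 [[276. 261.]]
cam [ 0.55192814 -0.09026854  0.22379529] zax [-0.30709708 -0.10494741 -0.94587389]
```

View pics/crop4.png

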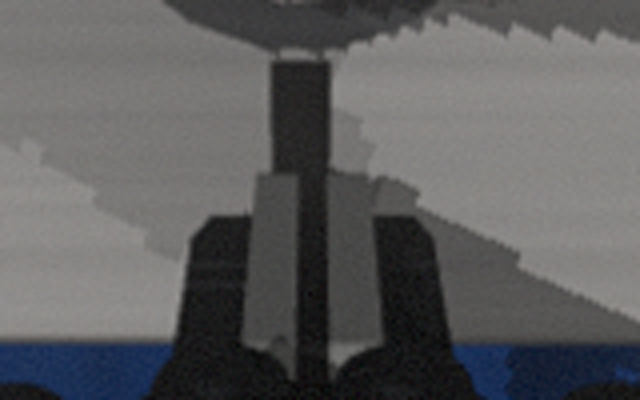

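The panel corners match the shut pose: predicted rows 305, measured about 304. So the fingertips really are about 20 mm short of where the TCP figures put them. I'll check that on the saved free-air side picture with projected marks.

```bash
python3 - <<'E'
from h import *
c=np.load("side1.npz"); p=np.array([.55485,-.08772,.354]); 
P=proj(c,[p-[0,0,d] for d in (-.056,-.003,0,.017)]); print(P.round(1))
u,v=P[2].astype(int); u0,v0=u-40,v-35; im=cv2.resize(c["frame"][v0:v0+70,u0:u0+80,::-1],None,fx=7,fy=7,interpolation=cv2.INTER_CUBIC)
for (x,y),s in zip((P-[u0,v0]+.5)*7,("body","-3","0","17")):
    cv2.line(im,(int(x)+70,int(y)),(int(x)+110,int(y)),(0,255,255),1); cv2.circle(im,(int(x),int(y)),2,(0,0,255),-1); cv2.putText(im,s,(int(x)+112,int(y)+4),0,.4,(0,255,255),1)
cv2.imwrite("pics/crop5.png",im)
E
```

```text
[[279.6  62.7]
 [278.9  88.6]
 [278.9  90. ]
 [278.7  98. ]]
```

View pics/crop5.png

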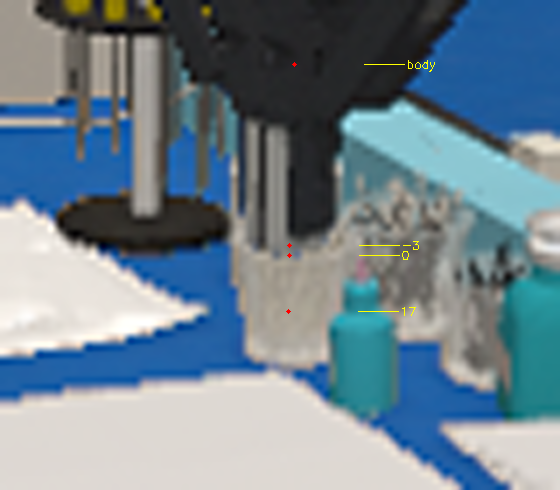

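Confirmed: the real tips are about 3.5 mm behind the reported TCP rather than 17 mm ahead, a 20 mm offset I'll use from here. Next I press until the seal reacts clearly, lift, and grip the wing. It's nearly across the panel, about 0.1 rad clockwise, in the last wrist view.

```bash
cat >> h.py <<'E'
TIP=-.0035   # measured: tips this far ahead of the reported TCP (shut)
def Fm(n=5): return np.mean([(bot.dwell(.02),get_obs()["wrist_force"])[1] for _ in range(n)],0)
E
python3 - <<'E'
from h import *
q=np.load("q.npy"); q[3]=.02
for i in range(6):
    F=Fm(); print(F.round(1),get_obs()["position"][2].round(4))
    if F[2]>8: break
    bot.servo_line(get_obs()["position"]-[0,0,.001],velocity=.02)
bot.servo_line(get_obs()["position"]+[0,0,.07],velocity=.15)
hand.move_gripper(.03,40)
g=panelpt(q,(-.115,0,.006+.011)); g[2]+=TIP; psi=q[2]+np.pi/2-.1
bot.reach(g+[0,0,.06],down(psi)); bot.dwell(.2)
w=vision.read_camera("wrist"); cv2.imwrite("pics/w3.png",w["frame"][:,:,::-1]); np.savez("w3.npz",**w)
o=get_obs(); print(o["time_s"],o["position"],g,o["joint_pos"].round(2))
for k in [(-.115,0,.041),(-.18,.111,.006),(-.18,-.111,.006),(-.18,0,.006)]: print(k,proj(w,panelpt(q,k)).round(0))
E
```

```text
[-1.6 -0.8  4.9] 0.0775
[-4.4  0.3 13.8] 0.0771
17.4167 [ 0.51998118 -0.10057282  0.15079733] [ 0.52006027 -0.10053326  0.09079645] [-0.19  0.3   1.91 -0.    0.94 -0.42]
(-0.115, 0, 0.041) [[277. 246.]]
(-0.18, 0.111, 0.006) [[147.  60.]]
(-0.18, -0.111, 0.006) [[210. 361.]]
(-0.18, 0, 0.006) [[183. 234.]]
```

View pics/w3.png

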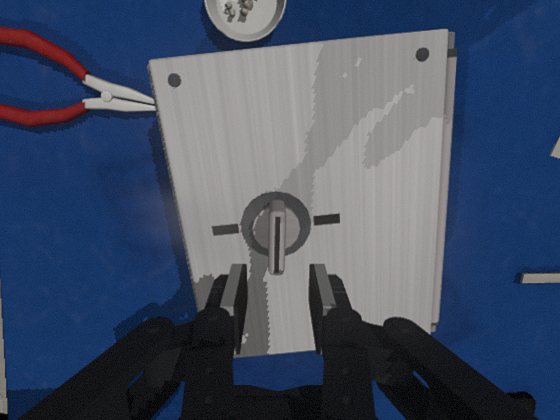

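The picture shows the wing upright at (277,243), centred between the open fingers at 240 and 315, and parallel to the pads. That puts the wing angle at about 0.1, as guessed. I'll descend, grip, and turn j6 by 1.47 rad clockwise.

```bash
python3 - <<'E'
from h import *
bot.servo_line(get_obs()["position"]-[0,0,.06],velocity=.06); print("down",Fm().round(1))
hand.move_gripper(0.0,40); o=get_obs(); print("grip",o["gripper_width"].round(4),Fm().round(1))
if .007<o["gripper_width"]<.014:
    j=o["joint_pos"].copy(); j0=j.copy()
    for a in (.5,1.0,1.3,1.47):
        j[5]=j0[5]+a; bot.goto_joints(j); o=get_obs(); print(round(o["time_s"],2),a,Fm(3).round(1),o["ft_torque"].round(2),o["position"].round(4))
    o=get_obs(); print(2*np.arctan2(o["orientation"][1],o["orientation"][0]), np.load("q.npy")[2])
    bot.dwell(.3)
E
```

```text
down [0.  0.2 0.2]Traceback (most recent call last):
  File "<stdin>", line 3, in <module>
AttributeError: 'float' object has no attribute 'round'
```

```bash
python3 - <<'E'
from h import *
o=get_obs(); print("grip",o["gripper_width"],Fm().round(1))
if .007<o["gripper_width"]<.014:
    j=o["joint_pos"].copy(); j0=j.copy()
    for a in (.5,1.0,1.3,1.47):
        j[5]=j0[5]+a; bot.goto_joints(j); o=get_obs(); print(round(o["time_s"],2),a,Fm(3).round(1),o["ft_torque"].round(2),o["position"].round(4))
    print(2*np.arctan2(o["orientation"][1],o["orientation"][0]), np.load("q.npy")[2])
    bot.dwell(.3)
E
```

```text
grip 0.00892684167538246 [-5.1 -3.4  5. ]
19.59 0.5 [-5.3 -1.7  5.2] [-0.54  1.07  0.01] [ 0.5182 -0.101   0.0909]
20.19 1.0 [-7.5 -0.2  6.7] [-0.29  1.43  0.06] [ 0.5173 -0.1006  0.0907]
20.63 1.3 [-8.5  2.2  7.5] [-0.06  1.59  0.03] [ 0.5169 -0.1003  0.0906]
20.97 1.47 [-9.1  3.5  7.1] [ 0.21  1.65 -0.03] [ 0.5168 -0.1     0.0906]
0.3316049606433338 0.3280320625319766
```

The grip held (8.9 mm width) and the turn ended at psi 0.332 against a target of 0.328. I'll release, lift, check the wing, then hover over the lip.

```bash
python3 - <<'E'
from h import *
q=np.load("q.npy"); q[3]=.02
hand.move_gripper(.03); bot.servo_line(get_obs()["position"]+[0,0,.07],velocity=.1)
hand.move_gripper(0.0,40)
l=panelpt(q,(-.166,0,.006)); l[2]+=TIP
bot.reach(l+[0,0,.07],down(q[2])); bot.dwell(.2)
w=vision.read_camera("wrist"); cv2.imwrite("pics/w4.png",w["frame"][:,:,::-1]); print(get_obs()["time_s"],l,Fm().round(1))
for t in (0,.02,.05): q[3]=t; print(t,[proj(w,panelpt(q,k)).round(0)[0].tolist() for k in [(-.18,.111,.006),(-.18,-.111,.006),(-.166,0,.006),(-.115,0,.041)]])
E
```

```text
23.475 [ 0.47158109 -0.11703206  0.08081858] [-0.1  0.2  0.1]
0 [[121.0, 246.0], [430.0, 246.0], [275.0, 228.0], [275.0, 165.0]]
0.02 [[118.0, 248.0], [433.0, 248.0], [275.0, 229.0], [275.0, 164.0]]
0.05 [[115.0, 251.0], [436.0, 251.0], [275.0, 232.0], [275.0, 163.0]]
```

View pics/w4.png

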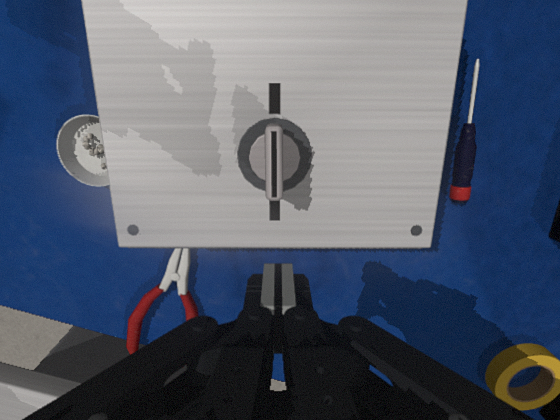

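The wing at (274,163) lies along both slots, and the panel corners at (119,247) and (432,247) match about 0.02 rad. The bystanders are undisturbed. Now I press the lip.

```bash
python3 - <<'E'
from h import *
p=get_obs()["position"]; bot.servo_line([p[0],p[1],.0835],velocity=.08)
z=.0835
for i in range(24):
    z-=.0007; bot.servo_line([p[0],p[1],z],velocity=.02); F=Fm()
    print(round(get_obs()["time_s"],2),round(z,4),get_obs()["position"][2].round(4),F.round(1))
    if F[2]>22: break
bot.dwell(.5); print(Fm(10).round(1))
w=vision.read_camera("wrist"); np.savez("w5.npz",**w); a=w["frame"][:,:,::-1]
b=vision.read_camera("side")["frame"][130:280,195:350,::-1]
cv2.imwrite("pics/fin.png",np.hstack([cv2.resize(a,(400,300)),cv2.resize(b,(400,300),interpolation=cv2.INTER_CUBIC)]))
print(get_obs()["time_s"])
E
```

```text
24.88 0.0828 0.083 [-0.1  0.  -0.4]
25.22 0.0821 0.0821 [ 0.  -0.2 -0.2]
25.55 0.0814 0.0814 [-0.1 -0.   0.1]
25.88 0.0807 0.0807 [-0.6  0.4  0.3]
26.22 0.08 0.0801 [-1.1  0.1  3.1]
26.55 0.0793 0.0794 [-1.7  0.   5. ]
26.88 0.0786 0.0787 [-2.1 -0.4  5.7]
27.22 0.0779 0.078 [-2.3 -0.2  6.4]
27.55 0.0772 0.0774 [-2.7 -0.2  7.1]
27.88 0.0765 0.0771 [-4.7  0.1 13.9]
28.22 0.0758 0.077 [-7.1  1.2 22.9]
[-7.1  0.6 23.1]
28.9833
```

View pics/fin.png

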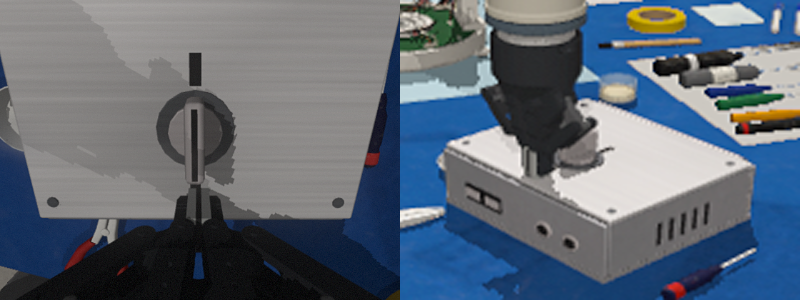

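The force follows the seal's spring from 3 to 7 N, then climbs steeply with the tool stopped at z = 0.077. That is the hard stop, so the panel is flat. The wing is still in line, so I'm handing in.

```bash
python3 - <<'E'
from workcell import hand_in,get_obs
print(get_obs()["wrist_force"],get_obs()["time_s"]); hand_in()
E
```

```text
[-7.04734735  0.42527669 23.14988938] 28.9833
the job is handed in; nothing more can be done
```

I lowered the panel onto its seal, turned the wing fastener into line with the slots, and pressed the panel's front lip down. I handed in at 29.0 s with the fingers still pressing; the hand-in gives no verdict.

**Last checks:**
- **Wing:** the gripper finished turning 0.004 rad from the slots' direction, and the last picture shows the wing along both slots.
- **Panel:** pushing down on the lip, the force rose like a spring from 3 to 7 N. It then climbed to 23 N with the tool stopped, so I take the panel as pressed fully flat. I had no direct reading of the panel angle.
- **Bystanders:** the dish, driver, jar and roll looked undisturbed in the last pictures. I didn't re-measure their positions.

**What disagreed:** the fingertips were about 3.5 mm behind the reported TCP, not 17 mm ahead as stated. My first lowering therefore stopped short with the panel still slightly open. I found the 20 mm difference by touch and in a side picture, and corrected for it from then on.

I viewed 11 pictures, one over the budget.

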